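# Lid the teapot, raise its handle, lift it and hold it level

## Robot

A 6-joint arm with a two-finger parallel gripper is mounted at the origin on the work surface. World frame = base frame: x ahead of the robot, y to its left, z up, the work surface at z = 0. Lengths are in m, angles in rad, forces in N, time in s.
With the tool pointing down it reaches from about 0.425 to 0.95 m from the base axis. Payload 3.5 kg.
Tool frame: the origin (TCP) lies at the very end of the fingers, on their centre line; the grasp point (between the pads) lies 19 mm behind it; z points along the fingers, y is the direction in which the jaws open and shut (so a half turn about z gives the same grasp; the last joint's range is limited). The gripper opens to 85 mm and grips with 20 to 120 N. Pads are 22 mm wide; open, the fingers measure 114 mm over their backs; the gripper's body (76 mm by 85 mm) begins 54 mm behind the grasp point. The pads swing forward as they close: fully open they stand 13 mm farther back than shut.
Start: joints at [-1.304, 0.286, 1.577, -0, 1.279, -0.15], TCP at [0.273, -0.617, 0.231] pointing down, gripper open.
Joint ranges: [-2.77, 2.77], [-0.9, 2.22], [0.21, 2.48], [-1.53, 4.67], [0.24, 2.81], [-2.84, 2.84]. Speed limits (rad/s): [2.79, 2.79, 3.14, 3.14, 3.14, 3.14].

## Interface

Orientations are given as a unit quaternion [x, y, z, w].
In Python, from plant import get_state, read_camera, sign_off gives the robot as it stands.
- The arm moves only by the tool step_arm, never from a script. Its argument "targets" is a list that holds one entry, the list of rows, each a list of 5 numbers: the opening, from 0 (shut) to 1 (fully open), then the shift along the tool's x, y, z each as a share of 4 cm, from -1 to 1, then the turn about the tool's z as a share of 5 degrees, from -1 to 1. A call has 1 to 10 rows; each row shifts and turns the commanded pose from where the row before left it, along the tool's axes as they then stand; what a row does not reach is not made up. A row lasts 1/12 s, in which the tool goes at most 41.7 mm and 7.16 degrees, less where a joint would pass 70% of its speed; a pose out of reach is approached as far as the arm can. A call with a number of a shift or a turn outside -1 to 1 is refused whole. A call with a gripper value outside its range is refused whole. The fingers move at their own pace and stop on an object; "squeeze" is the grip in N (left out, the last holds). Time passes only in rows, so rows that do not move let the fingers close. It gives the time, the measured TCP pose, the force and the opening at its end, in the units of the state.
- get_state(): the state, without advancing time (a new reading comes with each control period).
- read_camera(name): name is "scene" or "top" or "wrist"; returns a dict with "pixels" (400x640x3 uint8, red, green, blue), "range_z" (400x640 float32, m along the optical axis (not along the pixel's ray), 0 where there is no reading), "mtx" (3x3 intrinsics, pixels), "rvec" (rotation vector, rad) and "tvec" (3), from world to camera coordinates, as OpenCV has them. Camera axes: x right, y down, z forward; pixel columns grow to the right and rows downward; lengths in m; the calibration is good to about 2 mm. A picture is of the moment at which its call begins.
- sign_off(): hands the job in, once; it reports no verdict.
The state is a dict: "time": time; "qpos": joint angles; "dq": joint speeds; "joint_efforts": joint torques, N m; "eef_pos": TCP position; "tcp_rot": TCP orientation; "contact_force": force on the tool from outside, world axes, zero at the start; "wrist_torque": the same for the moment, N m; "opening": opening from 0.0 (shut) to 1.0 (fully open).
Only numpy, scipy, OpenCV 4.12 (cv2) and the standard library are available. Lean on these libraries where they do the work, as an engineer would, in place of code of your own. Each camera call takes 0.05 s, during which the arm holds its last target.

## Task

The strainer is in the teapot, so close the pot up and pick it up: set the lid gently in its mouth and let go of it, swing the folded carrying handle upright, then take the middle of the handle and lift the pot straight up off its cork trivet. Finish while still holding it there, motionless and level with the lid on and its foot about 10 cm above the table, for someone to take from you; never tip the pot or drop the lid, and leave everything else on the table where it is.

Things in the scene. Friction and masses are not known exactly. Their poses are not given: they have to be found in the camera images.
- trivet: round cork trivet lying on the table, diameter 170, 10 thick, fixed; origin at the centre of its underside, z up
- pot: blue ceramic teapot standing loose on the trivet, about 0.6 kg; round body of diameter 134 at the belly (height 30 to 55), shoulder narrowing to diameter 90 at the rim; 95 high from foot to rim; open mouth of diameter 80 with a steel strainer basket inside. Origin at the centre of the foot's underside (10 above the table at the start), z up. The spout points along its +x, tip at x = 120, z = 98. Two lugs at x = +-60, z = 85 (both on the x axis line) carry the handle (bail)
- pot_mouth (a point): centre of the pot's open mouth at rim height (95 above the foot)
- bail_hinge (a point): on the pot's axis at the height of the handle's hinge line, 85 above the foot; the hinge line runs through it along the pot's x axis
- bail (a joint): angle in rad of the pot's swinging carrying handle about the hinge line: 0 = standing straight up over the pot, +1.15 = folded down to the pot's +y side (stop; how it starts), -1.15 = folded down to the -y side. It turns freely and falls to a stop when let go, and the lifted pot hangs and swings freely from it
- bail_grip (a point): middle of the handle's grip: a round wooden bar, diameter 16, 64 long, always parallel to the pot's x axis, 100 from the hinge line, on a brass wire arch (wire diameter 5) 145 wide. Folded, it is beside the pot about 91 from its axis and 126 above the foot; upright, it is 185 above the foot, 50 clear above the knob of a lid in place
- lid: blue ceramic pot lid, 90 g, lying right way up on the table; round: a plug of diameter 71, 8 deep, below a disc of diameter 94, 5 thick, with a wooden knob on top. Origin at the centre of the plug's underside, z up. In place the plug is inside the pot's mouth and the disc rests on the rim, so the origin is 87 above the pot's foot, on the pot's axis
- lid_knob (a point): centre of the top of the lid's round knob, diameter 22, 38 above the lid's origin (25 above the disc); the knob's upper 19 are of full width, below it is a neck of diameter 14
- cup_a: blue tea cup, diameter 68, 55 high, loose bystander; origin at the centre of its underside
- cup_b: second tea cup like it, loose bystander; origin at the centre of its underside
- tea_tin: green round tea tin with brass cap, diameter 75, 107 high, loose bystander; origin at the centre of its underside
- phone: black phone lying flat, 150 x 72 x 8, loose bystander; origin at the centre of its underside
- sugar_jar: white sugar jar with wooden lid, diameter 70, 84 high, loose bystander; origin at the centre of its underside
Mind the look-alikes: they are no part of the job. Leave any purple look-alike of the lid alone.

How it is judged:
By the outcome, as a careful person would: the job done as asked, in the order asked, and still so for the second after the job is handed in, while the arm keeps its last pose, push and grip.
It also fails if it takes over 58 s, if anything falls off the work surface, if the arm or the gripper's body presses on something with over 40 N, if the wrist force passes 120 N, or if a joint passes its speed limit or range.

## Working session

There is one attempt and no reset: what is moved stays moved. The work goes in short steps, Python scripts to look and compute and a tool call to move; the robot and the scene stay as the last step left them, time stands still between calls to the robot, and variables do not carry over. Pictures are saved under pics/ and viewed, and the job is handed in when it is done.

Besides the shell and the picture viewer there is one more tool, called after "Request:" as a command line: name --argument value ..., lists and objects as JSON in quotes. step_arm: Moves the arm, as the interface text tells. Shift numbers are shares of 4 cm and turn numbers shares of 5 degrees, none past 1 either way. Its arguments: {"type":"object","properties":{"targets":{"type":"array"},"squeeze":{"type":"number"}},"required":["targets"]}

```bash
ls; mkdir -p pics; cat > h.py <<'E'
import numpy as np, cv2
from plant import get_state, read_camera, sign_off
def save(n,f):
    c=read_camera(n); cv2.imwrite('pics/'+f,cv2.cvtColor(c['pixels'],cv2.COLOR_RGB2BGR)); np.savez('pics/'+f+'.npz',**c); return c
def cloud(c):
    R=cv2.Rodrigues(np.array(c['rvec'],float))[0]; t=np.array(c['tvec'],float).ravel()
    z=c['range_z']; v,u=np.mgrid[:z.shape[0],:z.shape[1]]
    K=c['mtx']; P=np.stack([(u-K[0,2])/K[0,0]*z,(v-K[1,2])/K[1,1]*z,z],-1)
    W=(P-t)@R
    W[z<=0]=np.nan
    return W
E
python3 - <<'E'
from h import *
print(get_state())
for n in ['scene','top','wrist']: save(n,n+'0.png')
E
```

```text
pics
{'time': 0.0, 'qpos': array([-1.30399241e+00,  2.87196750e-01,  1.57819380e+00, -1.24467400e-05,
        1.27860189e+00, -1.50003124e-01]), 'dq': array([ 0.00084462, -0.00024964,  0.00065411,  0.00060947,  0.00043582,
       -0.000134  ]), 'joint_efforts': array([-2.44926659e-04, -4.05986559e+01, -2.92622727e+01, -1.85387412e-04,
        5.93953970e-03, -6.25125381e-06]), 'eef_pos': array([ 0.27311394, -0.61655168,  0.22991736]), 'tcp_rot': array([ 9.78361394e-01,  2.06899840e-01, -7.59814858e-05, -1.19749644e-03]), 'contact_force': array([-0.13044784,  0.48785922, -0.11188908]), 'wrist_torque': array([-0.04421691,  0.05538839, -0.0158369 ]), 'opening': 0.9952692603347812}
```

View pics/scene0.png

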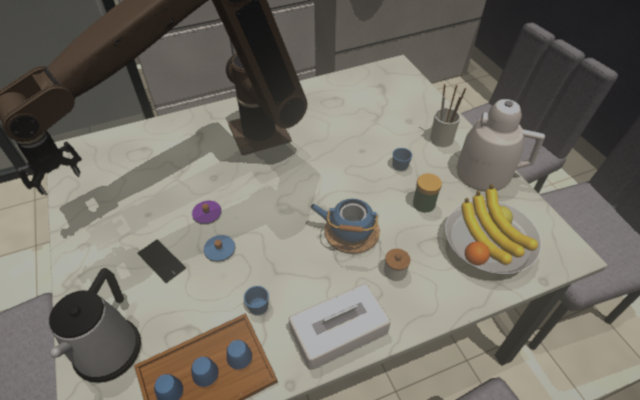

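View pics/top0.png

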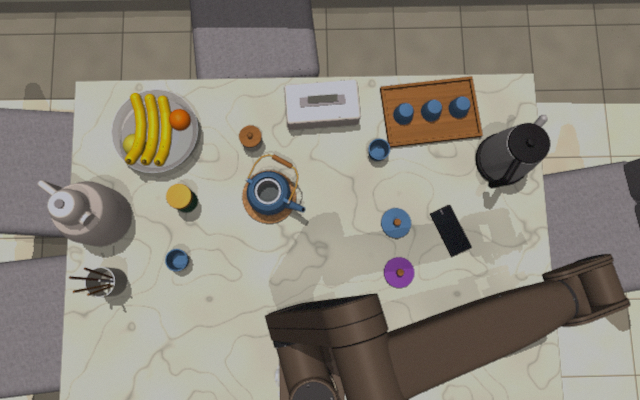

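View pics/wrist0.png

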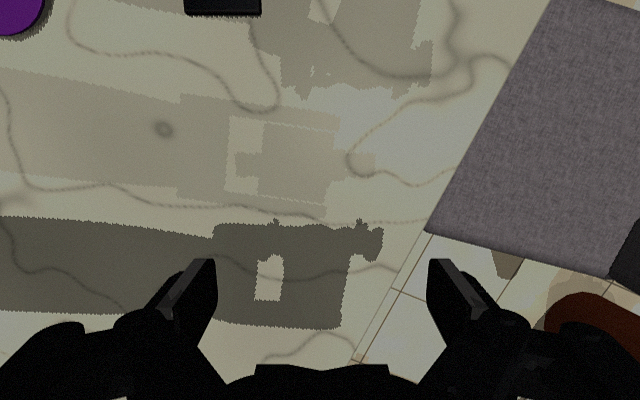

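The top view shows the pot at about (268,192), with its spout to the right at (300,208) and its grip at (283,160). The blue lid is at (396,223), the purple decoy at (399,272) and the phone at (451,230). Next I'll measure them.

```bash
cat > m.py <<'E'
from h import *
def circ(xy):
    A=np.c_[2*xy,np.ones(len(xy))]; s=np.linalg.lstsq(A,(xy**2).sum(1),rcond=None)[0]
    return s[:2],np.sqrt(s[2]+s[:2]@s[:2])
E
python3 - <<'E'
from m import *
for n in ['top','scene']:
    c=dict(np.load(f'pics/{n}0.png.npz')); W=cloud(c); px=c['pixels'].astype(int); hsv=cv2.cvtColor(c['pixels'],cv2.COLOR_RGB2HSV)
    print(n,c['mtx'][0,0])
    def win(u0,u1,v0,v1):
        m=np.zeros(W.shape[:2],bool); m[v0:v1,u0:u1]=1; return m
    L=win(375,418,205,242) if n=='top' else win(198,242,230,265)
    P=win(240,310,150,225) if n=='top' else win(300,385,190,255)
    H,S,V=[hsv[...,i] for i in range(3)]
    blue=(H>95)&(H<120)&(S>80)
    q=W[L&blue]; q=q[(q[:,2]>0.005)&(q[:,2]<.03)]; print('lid disc n',len(q),q.min(0),q.max(0),(q.min(0)+q.max(0))/2, np.median(q,0))
    m=L&(W[...,2]>0.025); q=W[m]; print('knob',len(q),q.mean(0),q.max(0)); q=q[q[:,2]>q[:,2].max()-.006]; print(' top',len(q),q.mean(0),(q.min(0)+q.max(0))/2)
    q=W[P&blue]; print('pot z max',np.nanmax(q[:,2]))
    r=q[(q[:,2]>.095)&(q[:,2]<.112)]; print('rim',len(r),r.min(0),r.max(0))
    wood=(H>5)&(H<20)&(S>110)
    q=W[P&wood]; q=q[q[:,2]>.115]; print('grip',len(q)); 
    if len(q): 
        mu=q.mean(0);print(mu,q.min(0),q.max(0)); u,s,vt=np.linalg.svd(q-mu); print(vt[0],np.degrees(np.arctan2(vt[0,1],vt[0,0])))
    # trivet
    q=W[P&(abs(W[...,2]-.01)<.004)]; print('trivet',len(q),q.min(0),q.max(0))
E
```

```text
top 506.41603814762726
lid disc n 610 [ 0.4170451  -0.31760146  0.0054848 ] [ 0.50769396 -0.22854653  0.02254419] [ 0.46236953 -0.273074    0.0140145 ] [ 0.46073374 -0.27036424  0.01319632]
knob 41 [ 0.46088471 -0.27267359  0.03723645] [ 0.47063671 -0.26216361  0.04514178]
 top 11 [ 0.46087235 -0.27240676  0.04144038] [ 0.46234023 -0.27397477  0.04225927]
pot z max 0.11809325520626168
rim 494 [0.49452712 0.01450082 0.09500611] [0.61242003 0.17600803 0.1118255 ]
grip 127
[0.62896575 0.07858901 0.13869824] [0.55007875 0.03023242 0.11531832] [0.65529372 0.16228859 0.15337914]
[-0.48945033 -0.87165845  0.02549337] -119.31491566461987
trivet 684 [ 0.46400472 -0.00799806  0.00602282] [0.70286987 0.21122432 0.01397121]
scene 468.1306066833458
lid disc n 250 [ 0.44255046 -0.31352392  0.00721115] [ 0.50658975 -0.23257992  0.0204459 ] [ 0.4745701  -0.27305192  0.01382853] [ 0.47714387 -0.27646742  0.01352035]
knob 52 [ 0.46755365 -0.27311234  0.03535818] [ 0.47875864 -0.26262527  0.04311199]
 top 20 [ 0.46529058 -0.27328157  0.03949673] [ 0.46613332 -0.27244517  0.0404772 ]Traceback (most recent call last):
  File "<stdin>", line 13, in <module>
    res = np.fmax.reduce(a, axis=axis, out=out, **kwargs)
ValueError: zero-size array to reduction operation fmax which has no identity
```

```bash
python3 - <<'E'
import cv2
a=cv2.imread('pics/top0.png')[145:245,235:425];cv2.imwrite('pics/c0.png',cv2.resize(a,None,fx=4,fy=4))
b=cv2.imread('pics/scene0.png')[180:280,290:420];cv2.imwrite('pics/c1.png',cv2.resize(b,None,fx=5,fy=5))
E
```

```text
(no output)
```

View pics/c0.png

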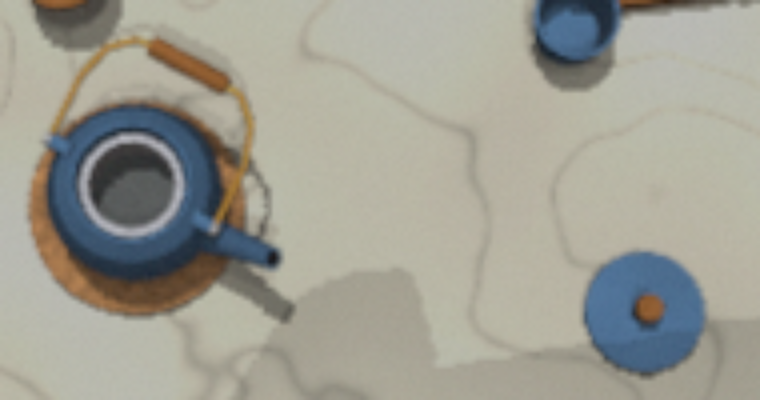

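View pics/c1.png

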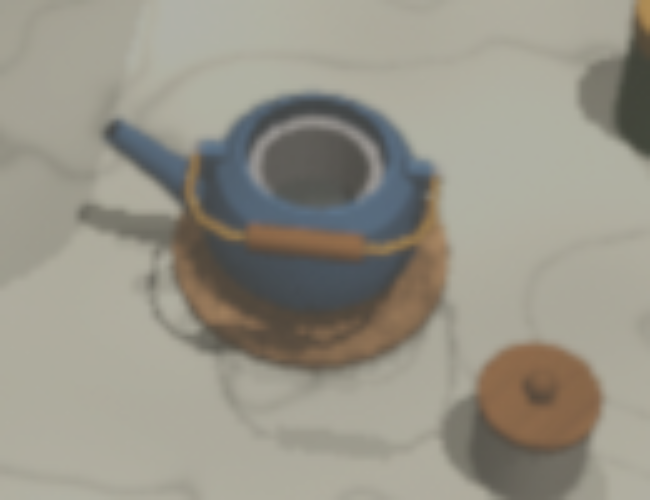

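```bash
cat >> m.py <<'E'
def rays(c,u,v,z):
    R=cv2.Rodrigues(np.array(c['rvec'],float))[0]; t=np.array(c['tvec'],float).ravel();K=c['mtx']
    d=np.stack([(np.asarray(u)-K[0,2])/K[0,0],(np.asarray(v)-K[1,2])/K[1,1],np.ones(np.shape(u))],-1)@R
    o=-R.T@t
    return o[:2]+d[:,:2]*((z-o[2])/d[:,2])[:,None]
def proj(c,P):
    return cv2.projectPoints(np.atleast_2d(np.array(P,float)),np.array(c['rvec'],float),np.array(c['tvec'],float),np.array(c['mtx'],float),None)[0].reshape(-1,2)
E
python3 - <<'E'
from m import *
for n,(u0,u1,v0,v1),(a0,a1,b0,b1),(g0,g1,h0,h1) in [('top',(252,284,176,206),(375,418,205,242),(268,296,150,170)),('scene',(335,372,200,228),(198,242,230,265),(335,368,220,236))]:
    c=dict(np.load(f'pics/{n}0.png.npz'));hsv=cv2.cvtColor(c['pixels'],cv2.COLOR_RGB2HSV).astype(int);H,S,V=[hsv[...,i] for i in range(3)]
    m=np.zeros(H.shape,np.uint8); s=(S<70); m[v0:v1,u0:u1]=s[v0:v1,u0:u1]*255
    cs,_=cv2.findContours(m,cv2.RETR_EXTERNAL,cv2.CHAIN_APPROX_NONE); k=max(cs,key=cv2.contourArea)[:,0]
    for z in (.105,.104): 
        p=rays(c,k[:,0],k[:,1],z); print(n,'mouth',z,*circ(p),len(k),k.min(0),k.max(0))
    m=np.zeros(H.shape,np.uint8); s=((H>95)&(H<125)&(S>70))|((H<25)&(S>90)&(V>60)); m[b0:b1,a0:a1]=s[b0:b1,a0:a1]*255
    cs,_=cv2.findContours(m,cv2.RETR_EXTERNAL,cv2.CHAIN_APPROX_NONE); k=max(cs,key=cv2.contourArea)[:,0]
    p=rays(c,k[:,0],k[:,1],.012); print(n,'lid',*circ(p))
    m=np.zeros(H.shape,np.uint8); s=(H<16)&(S>130); m[h0:h1,g0:g1]=s[h0:h1,g0:g1]*255
    k=np.argwhere(m)[:,::-1]; p=rays(c,k[:,0],k[:,1],.14); mu=p.mean(0); vt=np.linalg.svd(p-mu)[2]; print(n,'grip',mu,len(k),np.degrees(np.arctan2(vt[0,1],vt[0,0])),np.ptp((p-mu)@vt[0]))
E
```

```text
top mouth 0.105 [0.55432396 0.11873109] 0.03899693797956184 76 [254 178] [281 204]
top mouth 0.104 [0.55449997 0.1188017 ] 0.039023468692727645 76 [254 178] [281 204]
top lid [ 0.46231637 -0.27198794] 0.04460996147847137
top grip [0.63553765 0.0739191 ] 83 -120.76576560510601 0.06066726695219107
scene mouth 0.105 [0.56278656 0.11816141] 0.053565673337875395 209 [335 200] [371 227]
scene mouth 0.104 [0.56205432 0.11855915] 0.05361688301880797 209 [335 200] [371 227]
scene lid [ 0.46506354 -0.27189047] 0.042093901142278886<stdin>:12: RuntimeWarning: Mean of empty slice.
  ret = um.true_divide(
Traceback (most recent call last):
ValueError: zero-size array to reduction operation maximum which has no identity
```

Request:
step_arm --targets '[[[0.6,0,0,0,-1],[0.6,0,0,0,-1],[0.6,0,0,0,-1],[0.6,0,0,0,-1],[0.6,0,0,0,-1],[0.6,0,0,0,-1],[0.6,0,0,0,-1],[0.6,0,0,0,-0.4],[0.6,0,0,0,0]]]' --squeeze 30

```text
time: 0.9
eef_pos: [0.2732, -0.6169, 0.2308]
tcp_rot: [0.862, 0.507, 0.0, -0.0]
contact_force: [-0.8, -0.2, -0.8]
opening: 0.599
```

```bash
cat >> m.py <<'E'
from scipy.spatial.transform import Rotation as Rn
def go(t,yaw=None):
    s=get_state(); R=Rn.from_quat(s['tcp_rot']).as_matrix(); p=np.array(s['eef_pos'])
    y=np.degrees(np.arctan2(R[1,0],R[0,0])); print('t',s['time'],'p',p.round(4),'yaw',y.round(2),'tilt',np.degrees(np.arccos(-R[2,2])).round(2),'F',np.round(s['contact_force'],2),'op',round(s['opening'],3))
    d=R.T@(np.array(t)-p)/.04; print('shift units',d.round(3), 'turn units', None if yaw is None else round((y-yaw)/5,3))
E
python3 -c "
from m import *
go([.463,-.272,.2],61)"
```

```text
t 0.9 p [ 0.2732 -0.6169  0.2308] yaw 60.91 tilt 0.06 F [-0.79 -0.2  -0.76] op 0.599
shift units [ 9.842 -0.045  0.776] turn units -0.018
```

Request:
step_arm --targets '[[[0.6,0.5,0,0,0],[0.6,0.9,0,0,0],[0.6,1,0,0,0],[0.6,1,0,0,0],[0.6,1,0,0,0],[0.6,1,0,0,0],[0.6,1,0,0,0],[0.6,0.7,0,0,0],[0.6,0.5,0,0,0],[0.6,0.2,0,0,0]]]'

```text
time: 1.73
eef_pos: [0.4262, -0.342, 0.2312]
tcp_rot: [0.862, 0.507, 0.0, -0.0]
contact_force: [0.2, -1.5, 0.3]
opening: 0.602
```

```bash
python3 -c "
from m import *
go([.463,-.272,.2],61); save('wrist','w1.png')"
```

```text
t 1.7333 p [ 0.4262 -0.342   0.2312] yaw 60.99 tilt 0.05 F [ 0.17 -1.51  0.26] op 0.602
shift units [ 1.976 -0.043  0.782] turn units -0.001
```

View pics/w1.png

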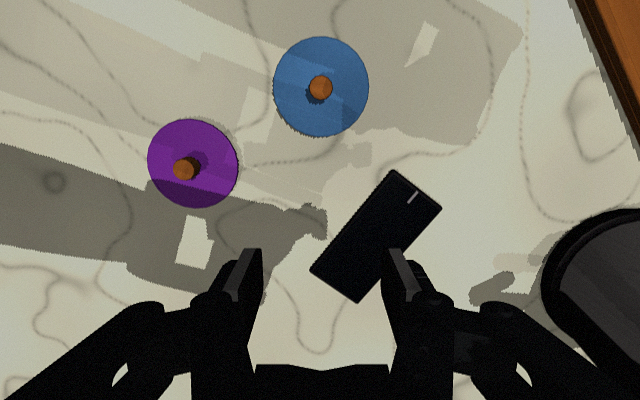

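The wrist view shows the blue lid centred near (321,87), its knob at (320,88), and the purple decoy at (192,163). I'll fit the lid circle and knob in this closer view.

```bash
python3 - <<'E'
from m import *
c=dict(np.load('pics/w1.png.npz'));W=cloud(c);hsv=cv2.cvtColor(c['pixels'],cv2.COLOR_RGB2HSV).astype(int);H,S,V=[hsv[...,i] for i in range(3)]
m=np.zeros(H.shape,np.uint8); s=((H>95)&(H<120)&(S>90)); m[25:145,262:380]=s[25:145,262:380]*255
cs,_=cv2.findContours(m,cv2.RETR_EXTERNAL,cv2.CHAIN_APPROX_NONE); k=max(cs,key=cv2.contourArea)[:,0]
print('lid',*circ(rays(c,k[:,0],k[:,1],.013)), np.nanmedian(W[...,2][m>0]))
m=np.zeros(H.shape,np.uint8); s=(H<20)&(S>120)&(V>70); m[70:105,300:340]=s[70:105,300:340]*255
k=np.argwhere(m)[:,::-1]; q=W[m>0]; print('knob',len(q),rays(c,k[:,0],k[:,1],.036).mean(0),np.nanpercentile(q[:,2],[5,50,95]),q[q[:,2]>.033].mean(0))
E
```

```text
lid [ 0.46400917 -0.2713035 ] 0.04588015722533342 0.013724105679518641
knob 415 [ 0.46415202 -0.27121231] [0.03698222 0.03854148 0.03982882] [ 0.46404695 -0.27129971  0.03850135]
```

```bash
python3 -c "
from m import *
go([.464,-.2715,.05],61)"
```

```text
t 1.7833 p [ 0.4262 -0.3422  0.2313] yaw 61.01 tilt 0.05 F [0.01 0.18 0.93] op 0.6
shift units [ 2.    -0.029  4.533] turn units 0.001
```

Request:
step_arm --targets '[[[0.6,0.4,0,0.3,0],[0.6,0.6,-0.03,0.7,0],[0.6,0.6,0,0.8,0],[0.6,0.4,0,0.8,0],[0.6,0,0,0.8,0],[0.6,0,0,0.6,0],[0.6,0,0,0.5,0],[0.6,0,0,0,0],[0.6,0,0,0,0]]]'

```text
time: 2.53
eef_pos: [0.462, -0.2746, 0.0503]
tcp_rot: [0.863, 0.506, -0.001, -0.001]
contact_force: [-0.1, 0.6, 0.1]
opening: 0.599
```

```bash
python3 -c "
from m import *
go([.464,-.2715,.016],61); save('wrist','w2.png'); save('scene','s2.png')"
```

```text
t 2.5333 p [ 0.462  -0.2746  0.0503] yaw 60.79 tilt 0.17 F [-0.14  0.56  0.09] op 0.599
shift units [0.092 0.009 0.856] turn units -0.041
```

View pics/w2.png

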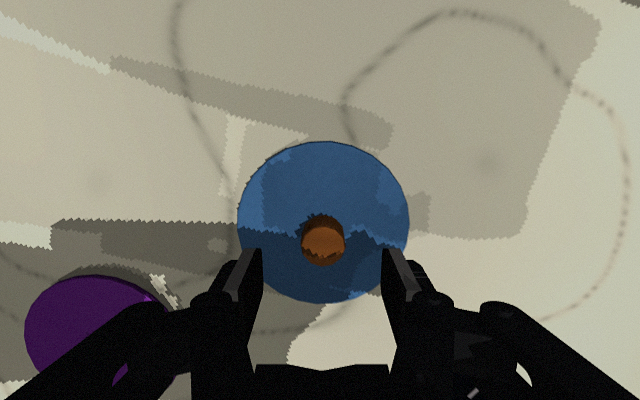

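The knob is at (322,245), centred between the fingers, so I'll descend slowly and grip.

Request:
step_arm --targets '[[[0.6,0.09,0,0.3,0],[0.6,0,0,0.3,0],[0.6,0,0,0.15,0],[0.6,0,0,0.1,0],[0.6,0,0,0,0],[0.6,0,0,0,0]]]'

```text
time: 3.13
eef_pos: [0.4646, -0.2708, 0.0169]
tcp_rot: [0.862, 0.507, -0.0, -0.0]
contact_force: [-0.5, 0.7, -0.1]
opening: 0.597
```

```bash
python3 -c "
from m import *
go([.464,-.2715,.016],61)"
```

```text
t 3.1333 p [ 0.4646 -0.2708  0.0169] yaw 60.89 tilt 0.05 F [-0.51  0.74 -0.13] op 0.597
shift units [-0.022 -0.004  0.023] turn units -0.023
```

Request:
step_arm --targets '[[[0.45,0,0,0,0],[0.35,0,0,0,0],[0.25,0,0,0,0],[0.15,0,0,0,0],[0.1,0,0,0,0],[0.1,0,0,0,0],[0.1,0,0,0,0],[0.1,0,0,0,0]]]' --squeeze 35

```text
time: 3.8
eef_pos: [0.4651, -0.2713, 0.0179]
tcp_rot: [0.862, 0.507, 0.0, 0.0]
contact_force: [-1.5, 0.2, 5.4]
opening: 0.24
```

```bash
python3 -c "
from m import *
go([.464,-.2715,.016],61); save('wrist','w3.png')"
```

```text
t 3.8 p [ 0.4651 -0.2713  0.0179] yaw 60.88 tilt 0.06 F [-1.49  0.18  5.36] op 0.24
shift units [-0.018 -0.023  0.048] turn units -0.024
```

View pics/w3.png

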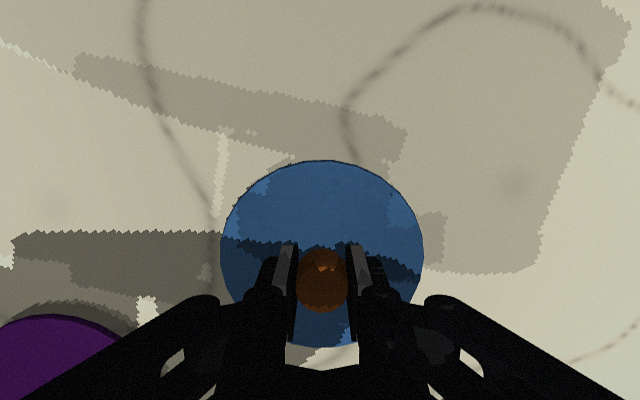

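The knob is gripped at an opening of 0.24, about 20 mm. Next I'll lift.

Request:
step_arm --targets '[[[0.1,0,0,-0.2,0],[0.1,0,0,-0.4,0],[0.1,0,0,-0.7,0],[0.1,0,0,-0.8,0],[0.1,0,0,-0.8,0],[0.1,0,0,-0.8,0],[0.1,0,0,-0.8,0],[0.1,0,0,-0.4,0],[0.1,0,0,-0.2,0],[0.1,0,0,0,0]]]'

```text
time: 4.68
eef_pos: [0.4653, -0.2714, 0.2232]
tcp_rot: [0.862, 0.507, 0.001, 0.002]
contact_force: [-0.9, 0.2, -1.5]
opening: 0.247
```

```bash
python3 -c "
from m import *
go([.5545,.1185,.22],61); save('wrist','w4.png');save('scene','s4.png')"
```

```text
t 4.6833 p [ 0.4653 -0.2714  0.2232] yaw 60.88 tilt 0.2 F [-0.88  0.17 -1.48] op 0.247
shift units [ 9.602 -2.795  0.064] turn units -0.023
```

View pics/w4.png

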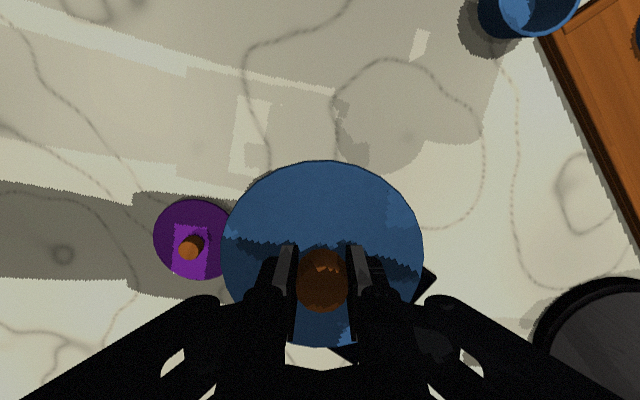

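View pics/s4.png

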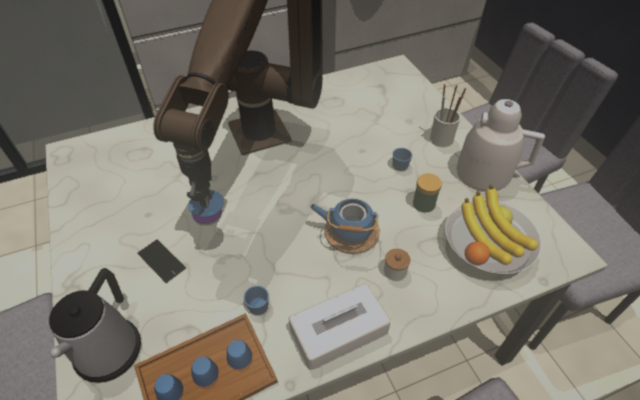

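The lid is held level at (322,255). I'll carry it towards the pot and stop short, so the wrist camera can see the mouth.

Request:
step_arm --targets '[[[0.1,0.3,-0.2,0,0],[0.1,0.6,-0.3,0,0],[0.1,0.7,-0.4,0,0],[0.1,0.8,-0.4,0,0],[0.1,0.8,-0.4,0,0],[0.1,0.8,-0.4,0,0],[0.1,0.8,-0.4,0,0],[0.1,0.6,-0.3,0,0],[0.1,0.3,0,0,0],[0.1,0,0,0,0]]]'

```text
time: 5.62
eef_pos: [0.4766, -0.0142, 0.2191]
tcp_rot: [0.861, 0.508, -0.001, -0.002]
contact_force: [-0.5, 0.5, -0.7]
opening: 0.24
```

```bash
python3 -c "
from m import *
go([.5545,.1185,.22],61); save('wrist','w5.png');save('top','t5.png')"
```

```text
t 5.6167 p [ 0.4766 -0.0142  0.2191] yaw 61.11 tilt 0.24 F [-0.47  0.48 -0.72] op 0.24
shift units [ 3.845  0.102 -0.024] turn units 0.022
```

View pics/w5.png

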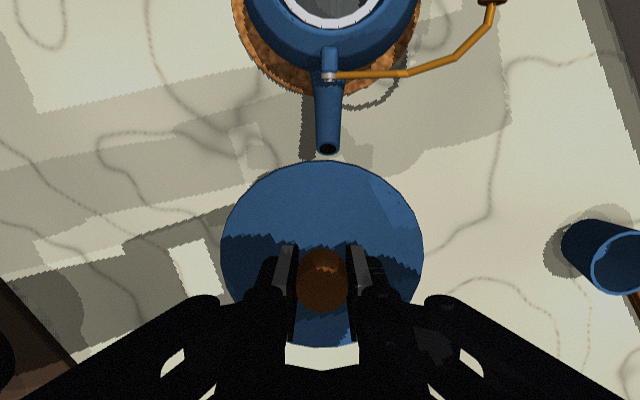

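The view shows the spout tip at (327,148), a lug at (328,77) and the mouth at the top edge near (330,0). I'll move closer to see the whole mouth.

Request:
step_arm --targets '[[[0.1,0.4,0,0,0],[0.1,0.6,0,0,0],[0.1,0.4,0,0,0],[0.1,0.2,0,0,0],[0.1,0,0,0,0],[0.1,0,0,0,0],[0.1,0,0,0,0]]]'

```text
time: 6.3
eef_pos: [0.5085, 0.0377, 0.2209]
tcp_rot: [0.862, 0.506, -0.001, -0.0]
contact_force: [0.1, -0.3, -0.9]
opening: 0.239
```

```bash
python3 -c "
from m import *
go([.5545,.1185,.22],61); save('wrist','w6.png')"
```

```text
t 6.3 p [0.5085 0.0377 0.2209] yaw 60.82 tilt 0.06 F [ 0.15 -0.29 -0.91] op 0.239
shift units [2.325 0.018 0.021] turn units -0.036
```

View pics/w6.png

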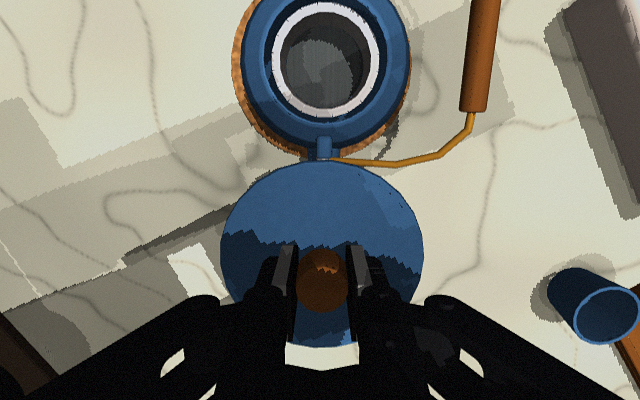

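```bash
python3 - <<'E'
from m import *
c=dict(np.load('pics/w6.png.npz'));W=cloud(c);hsv=cv2.cvtColor(c['pixels'],cv2.COLOR_RGB2HSV).astype(int);H,S,V=[hsv[...,i] for i in range(3)]
m=np.zeros(H.shape,np.uint8); s=(S<60)&(V>110); m[:122,268:383]=s[:122,268:383]*255
q=W[m>0]; print('ring z',np.nanpercentile(q[:,2],[5,25,50,75,95]))
zr=np.nanmedian(q[:,2])
cs,_=cv2.findContours(m,cv2.RETR_CCOMP,cv2.CHAIN_APPROX_NONE)
for k in sorted(cs,key=len)[-2:]:
    k=k[:,0];k=k[k[:,1]>1]; print(len(k),*circ(rays(c,k[:,0],k[:,1],zr)))
z=W[...,2]
b=(H>95)&(H<125)&(S>80); mm=np.zeros(H.shape,bool); mm[:160,235:412]=1
q=W[mm&b]; print('max z blue',np.nanpercentile(q[:,2],[90,99,100]))
# pot rim by depth: outer belly silhouette
q=W[mm&b&(z>.1)&(z<.112)]; print('rim pts',len(q),circ(q[:,:2]),q.min(0),q.max(0))
# grip
g=np.zeros(H.shape,np.uint8); s=(H<20)&(S>120); g[:112,455:505]=s[:112,455:505]
q=W[g>0]; q=q[q[:,2]>.1]; mu=np.median(q,0); vt=np.linalg.svd(q-q.mean(0))[2]; print('grip',mu,np.degrees(np.arctan2(vt[0,1],vt[0,0])),q[:,2].max())
# held lid
m=np.zeros(H.shape,np.uint8); m[160:232,215:428]=(((H>95)&(H<120)&(S>90))[160:232,215:428])*255
zl=z[m>0]; print('lid z',np.nanmedian(zl),np.nanpercentile(zl,[5,95]))
cs,_=cv2.findContours(m,cv2.RETR_EXTERNAL,cv2.CHAIN_APPROX_NONE); k=max(cs,key=cv2.contourArea)[:,0]; k=k[k[:,1]<225]
p,r=circ(rays(c,k[:,0],k[:,1],np.nanmedian(zl))); print('lid',p,r)
E
```

```text
ring z [0.08991651 0.09090816 0.09142551 0.09193913 0.09265084]
272 [0.55708197 0.12021917] 0.03283756156057637
331 [0.55705564 0.12025319] 0.038294144118933504
max z blue [0.1052725  0.10662163 0.10755227]
rim pts 4244 (array([0.55532846, 0.11712433]), np.float64(0.04651884884460288)) [0.50543557 0.05957702 0.10000098] [0.60874592 0.16892785 0.10755227]
grip [0.63459641 0.07644706 0.14316067] -119.76852182576417 0.1470934451677503
lid z 0.2166066140602358 [0.21547839 0.21763384]
lid [0.50834674 0.03803414] 0.04576591073362519
```

```bash
python3 - <<'E'
from m import *
from scipy.optimize import least_squares
for f,box in [('w6.png',(0,160,235,412))]:
    c=dict(np.load('pics/'+f+'.npz'));W=cloud(c);hsv=cv2.cvtColor(c['pixels'],cv2.COLOR_RGB2HSV).astype(int);H,S,V=[hsv[...,i] for i in range(3)]
    b=(H>95)&(H<125)&(S>80); mm=np.zeros(H.shape,bool); mm[box[0]:box[1],box[2]:box[3]]=1
    q=W[mm&b]
    r=np.hypot(q[:,0]-.557,q[:,1]-.120); 
    for lo in (.035,.040,.0425,.045,.0475,.05,.055,.06): s=(r>=lo)&(r<lo+.0025); print(lo,s.sum(),np.nanmedian(q[s,2]).round(4) if s.any() else None)
    t=q[(q[:,2]>.103)&(r<.05)]; print(circ(t[:,:2]),len(t))
    # tilt-free shoulder fit: z=f(r), 
    s=q[(q[:,2]>.07)&(q[:,2]<.1)]
    def f2(p): r=np.hypot(s[:,0]-p[0],s[:,1]-p[1]); A=np.polyfit(r,s[:,2],3); return np.polyval(A,r)-s[:,2]
    o=least_squares(f2,[.556,.119],loss='soft_l1',f_scale=.002,x_scale=.01,diff_step=1e-4); print('shoulder',o.x,len(s))
c=dict(np.load('pics/t5.png.npz'));hsv=cv2.cvtColor(c['pixels'],cv2.COLOR_RGB2HSV).astype(int);H,S,V=[hsv[...,i] for i in range(3)]
m=np.zeros(H.shape,np.uint8); s=(S<70); m[176:206,252:284]=s[176:206,252:284]*255
cs,_=cv2.findContours(m,cv2.RETR_EXTERNAL,cv2.CHAIN_APPROX_NONE); k=max(cs,key=cv2.contourArea)[:,0]
print('top ring',circ(rays(c,k[:,0],k[:,1],.0915)))
E
```

```text
0.035 7 0.0174
0.04 294 0.1056
0.0425 1399 0.1055
0.045 1430 0.1039
0.0475 1472 0.1013
0.05 1541 0.0988
0.055 1502 0.0938
0.06 568 0.0828
(array([0.55692451, 0.11987605]), np.float64(0.04466174409822855)) 2646
shoulder [0.55705698 0.12002994] 4623
top ring (array([0.55666256, 0.11970161]), np.float64(0.03927740201591901))
```

The estimates agree on the pot axis: (0.557, 0.120), rim z 0.1055. Next I'll align the lid over it.

```bash
python3 -c "
from m import *
go([.557,.120,.150],60.6)"
```

```text
t 6.35 p [0.5086 0.0377 0.2211] yaw 60.81 tilt 0.05 F [ 0.18  0.08 -0.99] op 0.24
shift units [2.388 0.054 1.775] turn units 0.043
```

Request:
step_arm --targets '[[[0.1,0.3,0,0,0],[0.1,0.6,0.05,0,0],[0.1,0.7,0,0,0],[0.1,0.5,0,0.2,0],[0.1,0.29,0,0.5,0],[0.1,0,0,0.5,0],[0.1,0,0,0.4,0],[0.1,0,0,0.18,0],[0.1,0,0,0,0],[0.1,0,0,0,0]]]'

```text
time: 7.18
eef_pos: [0.5575, 0.1211, 0.1504]
tcp_rot: [0.862, 0.506, 0.0, -0.0]
contact_force: [1.2, 0.0, -1.3]
opening: 0.24
```

```bash
python3 -c "
from m import *
go([.557,.120,.114],60.6); save('wrist','w7.png')"
```

```text
t 7.1833 p [0.5575 0.1211 0.1504] yaw 60.86 tilt 0.01 F [ 1.23  0.04 -1.3 ] op 0.24
shift units [-0.031  0.003  0.909] turn units 0.052
```

View pics/w7.png

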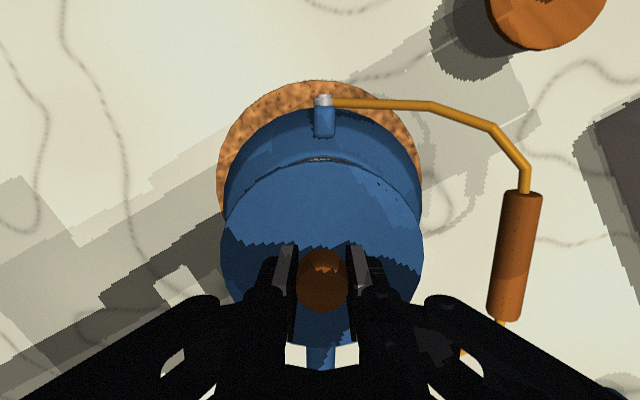

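The lid is centred over the pot. The far lug is at (323,100) and the bail is clear at (515,255). I'll lower it slowly.

Request:
step_arm --targets '[[[0.1,-0.03,0,0.2,0],[0.1,0,0,0.2,0],[0.1,0,0,0.15,0],[0.1,0,0,0.1,0],[0.1,0,0,0.08,0],[0.1,0,0,0.05,0],[0.1,0,0,0.03,0],[0.1,0,0,0,0]]]'

```text
time: 7.9
eef_pos: [0.5566, 0.1201, 0.1175]
tcp_rot: [0.862, 0.507, -0.0, -0.0]
contact_force: [-0.6, -0.0, -1.6]
opening: 0.243
```

```bash
python3 -c "
from m import *
go([.557,.120,.114],60.6)"
```

```text
t 7.9 p [0.5566 0.1201 0.1175] yaw 60.88 tilt 0.02 F [-0.63 -0.04 -1.58] op 0.243
shift units [0.003 0.009 0.088] turn units 0.056
```

Request:
step_arm --targets '[[[0.1,0,0,0.03,0],[0.1,0,0,0.02,0],[0.1,0,0,0,0],[0.1,0,0,0,0]]]'

```text
time: 8.23
eef_pos: [0.5567, 0.1201, 0.1158]
tcp_rot: [0.862, 0.507, 0.0, 0.0]
contact_force: [1.2, -0.4, -0.2]
opening: 0.246
```

Request:
step_arm --targets '[[[0.1,0,0,0.02,0],[0.1,0,0,0.02,0],[0.1,0,0,0,0],[0.1,0,0,0,0]]]'

```text
time: 8.57
eef_pos: [0.5569, 0.1201, 0.1148]
tcp_rot: [0.862, 0.507, 0.0, 0.0]
contact_force: [-2.0, -0.6, 4.0]
opening: 0.238
```

```bash
python3 - <<'E'
from m import *
go([.557,.120,.114],60.6); c=save('wrist','w8.png'); W=cloud(c)
print(np.nanmedian(W[175:225,290:350,2]))
E
```

```text
t 8.5667 p [0.5569 0.1201 0.1148] yaw 60.88 tilt 0.03 F [-2.02 -0.63  4.02] op 0.238
shift units [-0.001  0.003  0.021] turn units 0.057
0.11064078361585289
```

View pics/w8.png

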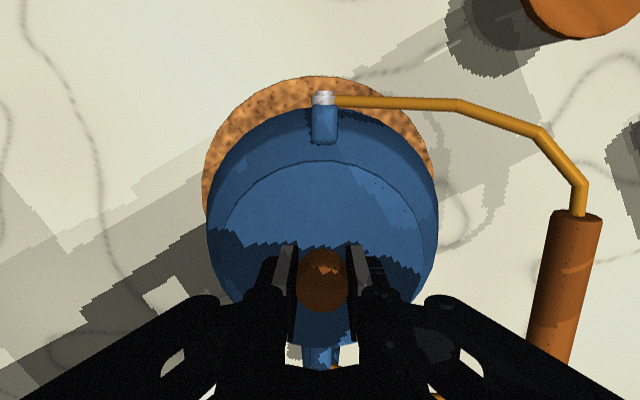

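The lid is seated: disc top at z 0.1106 against 0.110 expected, with a light 4 N contact. Now I'll release it.

Request:
step_arm --targets '[[[0.27,0,0,0,0],[0.3,0,0,0,0],[0.34,0,0,0,0],[0.38,0,0,0,0],[0.42,0,0,0,0],[0.42,0,0,0,0],[0.42,0,0,0,0]]]'

```text
time: 9.2
eef_pos: [0.5567, 0.1201, 0.1141]
tcp_rot: [0.862, 0.507, -0.0, -0.0]
contact_force: [1.0, -0.2, -0.7]
opening: 0.422
```

```bash
python3 - <<'E'
from m import *
go([.557,.120,.2],60.6)
E
```

```text
t 9.2 p [0.5567 0.1201 0.1141] yaw 60.88 tilt 0.0 F [ 1.04 -0.16 -0.71] op 0.422
shift units [ 2.000e-03  8.000e-03 -2.149e+00] turn units 0.056
```

Next I'll rise straight up, slowly at first, and look.

Request:
step_arm --targets '[[[0.42,0,0,-0.15,0],[0.42,0,0,-0.25,0],[0.42,0,0,-0.4,0],[0.42,0,0,-0.6,0],[0.42,0,0,-0.7,0],[0.42,0,0,-0.7,0],[0.42,0,0,-0.3,0],[0.42,0,0,0,0]]]'

```text
time: 9.87
eef_pos: [0.559, 0.1202, 0.2434]
tcp_rot: [0.862, 0.507, 0.004, 0.002]
contact_force: [1.0, -0.7, -0.2]
opening: 0.419
```

```bash
python3 - <<'E'
from m import *
go([.557,.120,.2],60.6); save('wrist','w9.png'); save('scene','s9.png')
b=cv2.imread('pics/s9.png')[150:280,270:440];cv2.imwrite('pics/s9c.png',cv2.resize(b,None,fx=4,fy=4))
E
```

```text
t 9.8667 p [0.559  0.1202 0.2434] yaw 60.89 tilt 0.53 F [ 0.96 -0.68 -0.24] op 0.419
shift units [-0.034 -0.049  1.085] turn units 0.057
```

View pics/w9.png

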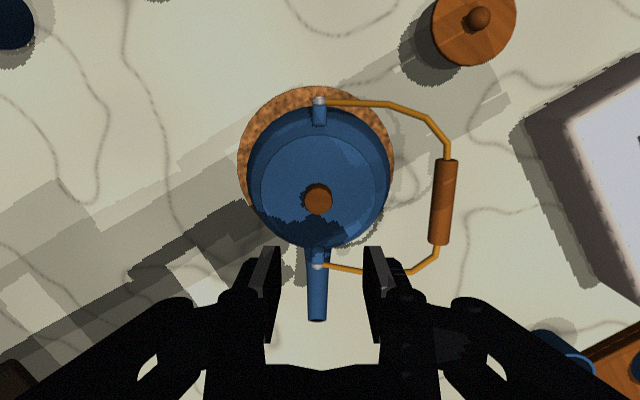

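View pics/s9c.png

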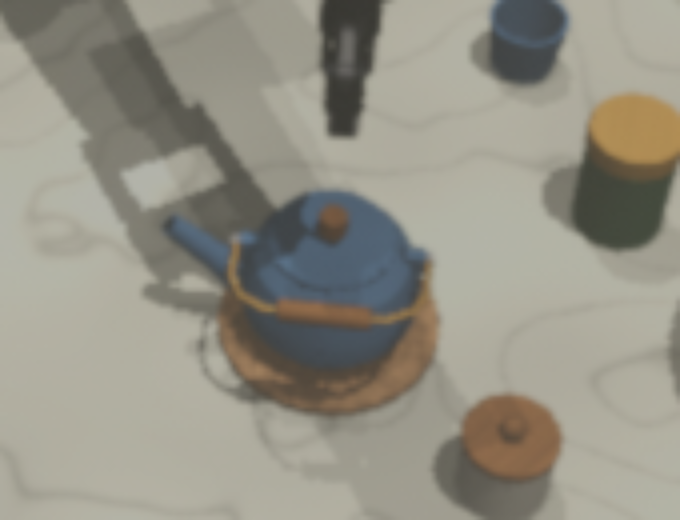

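The lid sits flat, with its knob at (318,199), and the bail grip is at (443,202). I'll measure the grip and re-check the pot axis.

```bash
python3 - <<'E'
from m import *
c=dict(np.load('pics/w9.png.npz'));W=cloud(c);hsv=cv2.cvtColor(c['pixels'],cv2.COLOR_RGB2HSV).astype(int);H,S,V=[hsv[...,i] for i in range(3)]
m=np.zeros(H.shape,np.uint8); m[152:250,424:464]=((H<20)&(S>120))[152:250,424:464]
m[:, :]=cv2.morphologyEx(m,cv2.MORPH_OPEN,np.ones((9,9)))
q=W[m>0]; mu=np.nanmean(q,0); vt=np.linalg.svd(q-mu)[2]; a=(q-mu)@vt[0]; print('grip',len(q),mu,(q.min(0)+q.max(0))/2,np.degrees(np.arctan2(vt[0,1],vt[0,0])),np.ptp(a),np.nanpercentile(q[:,2],[50,95]))
ctr=mu+vt[0]*(a.max()+a.min())/2; print('ctr',ctr)
m=np.zeros(H.shape,np.uint8); m[180:218,300:336]=((H<20)&(S>120))[180:218,300:336]; q=W[m>0]; q=q[q[:,2]>.13]; print('knob',q.mean(0))
k=np.zeros(H.shape,bool); k[130:180,270:370]=1; q=W[k&(H>95)&(H<125)]; q=q[abs(q[:,2]-.11)<.006]; A=np.linalg.lstsq(np.c_[q[:,:2],np.ones(len(q))],q[:,2],rcond=None)[0]; print('lid plane',A[:2],np.median(q[:,2]))
E
```

```text
Traceback (most recent call last):
numpy.linalg.LinAlgError: SVD did not converge
```

```bash
python3 - <<'E'
from m import *
c=dict(np.load('pics/w9.png.npz'));W=cloud(c);hsv=cv2.cvtColor(c['pixels'],cv2.COLOR_RGB2HSV).astype(int);H,S,V=[hsv[...,i] for i in range(3)]
m=np.zeros(H.shape,np.uint8); m[152:250,424:464]=((H<20)&(S>120))[152:250,424:464]
m[:, :]=cv2.morphologyEx(m,cv2.MORPH_OPEN,np.ones((9,9)))
q=W[m>0]; q=q[q[:,2]>.12]; mu=np.nanmean(q,0); vt=np.linalg.svd(q-mu)[2]; a=(q-mu)@vt[0]; print('grip',len(q),mu,np.degrees(np.arctan2(vt[0,1],vt[0,0])),np.ptp(a),np.nanpercentile(q[:,2],[50,95]))
ctr=mu+vt[0]*(a.max()+a.min())/2; print('ctr',ctr)
m=np.zeros(H.shape,np.uint8); m[180:218,300:336]=((H<20)&(S>120))[180:218,300:336]; q=W[m>0]; q=q[q[:,2]>.13]; print('knob',q.mean(0))
k=np.zeros(H.shape,bool); k[130:180,270:370]=1; q=W[k&(H>95)&(H<125)]; q=q[abs(q[:,2]-.11)<.006]; A=np.linalg.lstsq(np.c_[q[:,:2],np.ones(len(q))],q[:,2],rcond=None)[0]; print('lid plane',A[:2],np.median(q[:,2]))
E
```

```text
grip 1860 [0.63517756 0.077726   0.14247806] -120.04930647996379 0.06713322941710942 [0.14327904 0.14513512]
ctr [0.63389323 0.07550589 0.14250231]
knob [0.55676956 0.12054391 0.13524474]
lid plane [-0.02022352 -0.03230414] 0.11064100328292349
```

```bash
python3 - <<'E'
from m import *
go([.6355,.0755,.180],60.2)
E
```

```text
t 9.9667 p [0.5565 0.1201 0.2379] yaw 60.88 tilt 0.01 F [ 0.11 -0.53 -0.41] op 0.418
shift units [-0.012  2.268  1.448] turn units 0.136
```

Request:
step_arm --targets '[[[0.5,0,0.3,0,0.14],[0.5,0,0.6,0,0],[0.5,0,0.7,0.1,0],[0.5,0,0.5,0.4,0],[0.5,0,0.17,0.5,0],[0.5,0,0,0.3,0],[0.5,0,0,0.15,0],[0.5,0,0,0,0],[0.5,0,0,0,0]]]'

```text
time: 10.72
eef_pos: [0.6348, 0.0754, 0.1794]
tcp_rot: [0.865, 0.502, -0.001, -0.001]
contact_force: [-0.6, 0.2, 0.5]
opening: 0.5
```

```bash
python3 - <<'E'
from m import *
go([.6355,.0755,.117],60.2); save('wrist','w10.png')
E
```

```text
t 10.7167 p [0.6348 0.0754 0.1794] yaw 60.2 tilt 0.1 F [-0.62  0.24  0.52] op 0.5
shift units [0.012 0.016 1.559] turn units 0.0
```

View pics/w10.png

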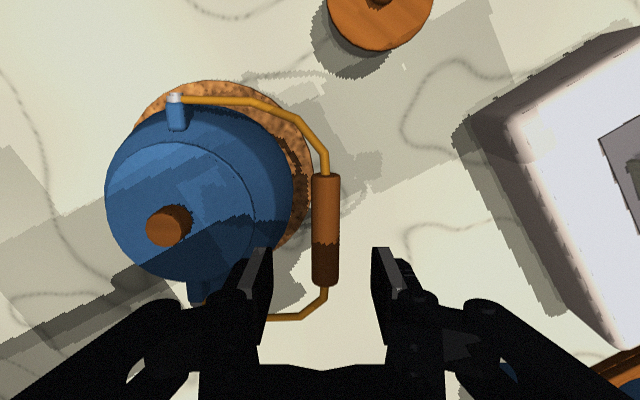

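The bar runs vertically at u≈325, mid-way between the fingers at 265 and 378. I'll descend and look.

Request:
step_arm --targets '[[[0.5,0.01,0.02,0.3,0],[0.5,0,0,0.4,0],[0.5,0,0,0.4,0],[0.5,0,0,0.3,0],[0.5,0,0,0.16,0],[0.5,0,0,0,0],[0.5,0,0,0,0]]]'

```text
time: 11.35
eef_pos: [0.6365, 0.0751, 0.1179]
tcp_rot: [0.865, 0.501, 0.0, 0.0]
contact_force: [0.2, -0.5, 0.5]
opening: 0.502
```

```bash
python3 - <<'E'
from m import *
go([.6355,.0755,.117],60.2); save('wrist','w11.png')
E
```

```text
t 11.35 p [0.6365 0.0751 0.1179] yaw 60.19 tilt 0.01 F [ 0.21 -0.48  0.47] op 0.502
shift units [-0.004 -0.027  0.021] turn units -0.002
```

View pics/w11.png

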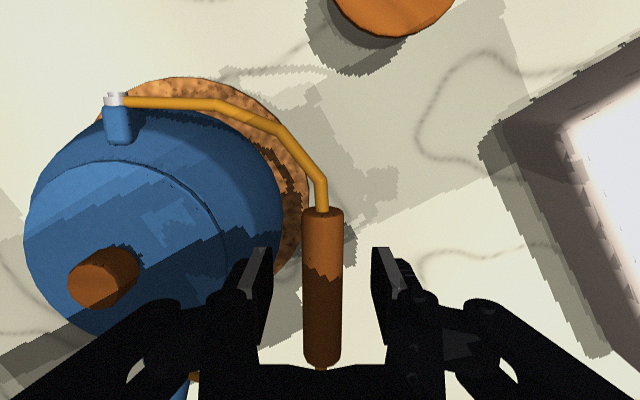

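The bar is straddled, with its middle at v≈287 level with the pads. I'll cage it loosely, then start along the arc.

Request:
step_arm --targets '[[[0.4,0,-0.03,0,0],[0.3,0,0,0,0],[0.23,0,0,0,0],[0.23,0,0,0,0],[0.23,0,0,0,0],[0.23,0,-0.12,-0.2,0],[0.23,0,-0.14,-0.21,0],[0.23,0,-0.15,-0.2,0],[0.23,0,0,0,0]]]' --squeeze 20

```text
time: 12.15
eef_pos: [0.6217, 0.0844, 0.1455]
tcp_rot: [0.865, 0.502, 0.002, 0.001]
contact_force: [2.3, -0.9, 2.5]
opening: 0.231
```

```bash
cat >> m.py <<'E'
def arc():
    s=get_state(); p=np.array(s['eef_pos']); a=np.radians(-29.8); d=p[:2]-[.557,.1202]
    r=d@[np.cos(a),np.sin(a)]; l=d@[-np.sin(a),np.cos(a)]; h=p[2]+.019-.095
    print('r',r.round(4),'lat',l.round(4),'h',h.round(4),'phi',np.arctan2(r,h).round(3),'R',np.hypot(r,h).round(4))
E
python3 - <<'E'
from m import *
go([.6355,.0755,.117],60.2); arc(); save('wrist','w12.png')
E
```

```text
t 12.15 p [0.6217 0.0844 0.1455] yaw 60.21 tilt 0.23 F [ 2.3 -0.9  2.5] op 0.231
shift units [-0.024  0.408  0.714] turn units 0.002
r 0.0739 lat 0.0011 h 0.0695 phi 0.816 R 0.1015
```

View pics/w12.png

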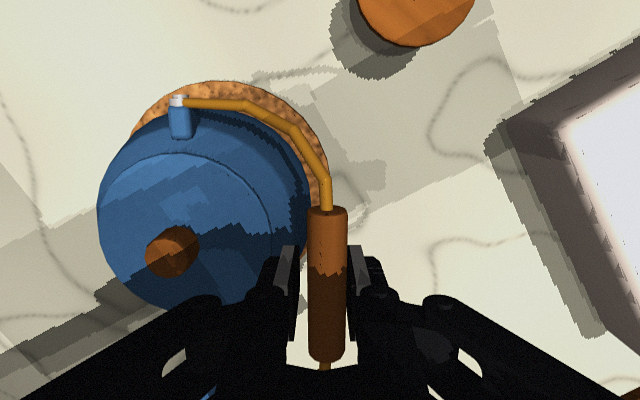

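The bar is at u≈327 against the outer finger and is following. I'll continue along the arc.

Request:
step_arm --targets '[[[0.23,-0.02,-0.22,-0.17,0],[0.23,0,-0.2,-0.15,0],[0.23,0,-0.21,-0.13,0],[0.23,0,-0.22,-0.11,0],[0.23,0,-0.23,-0.08,0],[0.23,0,0,0,0],[0.23,0,0,0,0]]]'

```text
time: 12.78
eef_pos: [0.5824, 0.1052, 0.1675]
tcp_rot: [0.865, 0.502, -0.0, -0.0]
contact_force: [-0.4, 0.1, 0.5]
opening: 0.233
```

```bash
python3 - <<'E'
from m import *
go([.557,.1202,.176],60.2); arc(); save('wrist','w13.png')
E
```

```text
t 12.7833 p [0.5824 0.1052 0.1675] yaw 60.23 tilt 0.05 F [-0.43  0.05  0.54] op 0.233
shift units [ 0.012 -0.737 -0.212] turn units 0.007
r 0.0295 lat -0.0004 h 0.0915 phi 0.312 R 0.0961
```

View pics/w13.png

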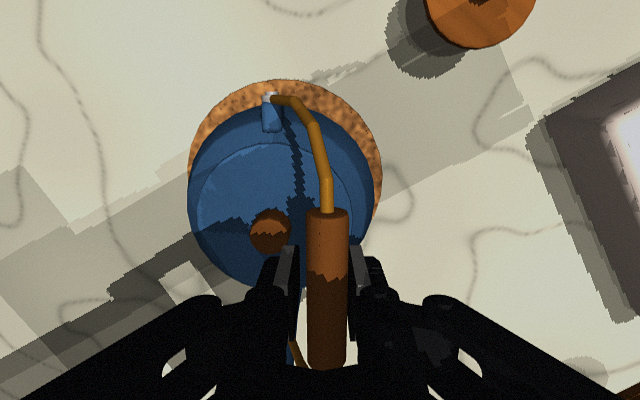

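Request:
step_arm --targets '[[[0.23,0.01,-0.2,-0.12,0],[0.23,0,-0.2,-0.06,0],[0.23,0,-0.18,-0.03,0],[0.23,0,-0.1,0,0],[0.23,0,-0.05,0,0],[0.23,0,0,0,0],[0.23,0,0,0,0]]]'

```text
time: 13.42
eef_pos: [0.558, 0.1195, 0.1761]
tcp_rot: [0.865, 0.501, -0.0, 0.0]
contact_force: [0.4, 1.7, -0.8]
opening: 0.23
```

```bash
python3 - <<'E'
from m import *
go([.557,.1202,.176],60.2); arc(); c=save('wrist','w14.png')
W=cloud(c);hsv=cv2.cvtColor(c['pixels'],cv2.COLOR_RGB2HSV).astype(int);H,S,V=[hsv[...,i] for i in range(3)]
m=np.zeros(H.shape,bool); m[205:370,300:355]=1; q=W[m&(H<20)&(S>120)]; q=q[(q[:,2]>.17)]
print(len(q),np.nanmean(q,0),np.nanpercentile(q[:,2],[50,95,100]))
E
```

```text
t 13.4167 p [0.558  0.1195 0.1761] yaw 60.19 tilt 0.0 F [ 0.44  1.67 -0.78] op 0.23
shift units [ 0.003 -0.031  0.002] turn units -0.002
r 0.0012 lat -0.0001 h 0.1001 phi 0.012 R 0.1001
6417 [0.56075975 0.12316362 0.20171488] [0.20236423 0.20399735 0.25189912]
```

View pics/w14.png

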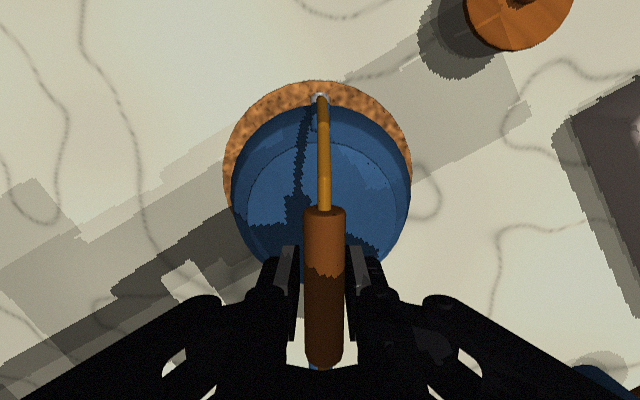

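The bail stands upright, with the bar top at z 0.203 as expected and the pot undisturbed. Now I'll grip the bar.

Request:
step_arm --targets '[[[0.2,0,-0.02,0,0],[0.17,0,0,0,0],[0.14,0,0,0,0],[0.1,0,0,0,0],[0.05,0,0,0,0],[0.05,0,0,0,0],[0.05,0,0,0,0],[0.05,0,0,0,0]]]' --squeeze 70

```text
time: 14.13
eef_pos: [0.5576, 0.1197, 0.1763]
tcp_rot: [0.865, 0.501, 0.0, 0.0]
contact_force: [0.3, -0.7, 0.4]
opening: 0.16
```

```bash
python3 - <<'E'
from m import *
go([.557,.1202,.176],60.2); arc(); print(get_state()['wrist_torque']); save('wrist','w15.png')
E
```

```text
t 14.1333 p [0.5576 0.1197 0.1763] yaw 60.18 tilt 0.02 F [ 0.32 -0.73  0.43] op 0.16
shift units [ 0.004 -0.019  0.006] turn units -0.004
r 0.0007 lat -0.0001 h 0.1003 phi 0.007 R 0.1003
[-0.13282513  0.01712343  0.02334548]
```

View pics/w15.png

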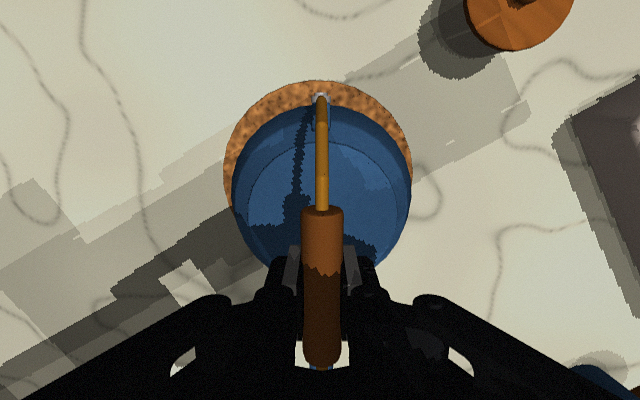

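The bar is held at its middle, near (322,285). I'll lift slowly, straight up.

Request:
step_arm --targets '[[[0.05,0,0,-0.05,0],[0.05,0,0,-0.08,0],[0.05,0,0,-0.1,0],[0.05,0,0,-0.1,0],[0.05,0,0,-0.1,0],[0.05,0,0,-0.05,0],[0.05,0,0,0,0],[0.05,0,0,0,0]]]'

```text
time: 14.85
eef_pos: [0.5575, 0.1199, 0.1955]
tcp_rot: [0.865, 0.501, 0.0, 0.0]
contact_force: [-0.4, -0.2, -6.5]
opening: 0.165
```

```bash
python3 - <<'E'
from m import *
go([.5576,.1197,.2663],60.2); print(get_state()['wrist_torque']); save('scene','s16.png'); save('wrist','w16.png')
b=cv2.imread('pics/s16.png')[130:280,270:440];cv2.imwrite('pics/s16c.png',cv2.resize(b,None,fx=4,fy=4))
E
```

```text
t 14.85 p [0.5575 0.1199 0.1955] yaw 60.18 tilt 0.02 F [-0.43 -0.17 -6.47] op 0.165
shift units [-0.002  0.004 -1.769] turn units -0.004
[-0.01184315  0.03506278 -0.01572595]
```

View pics/s16c.png

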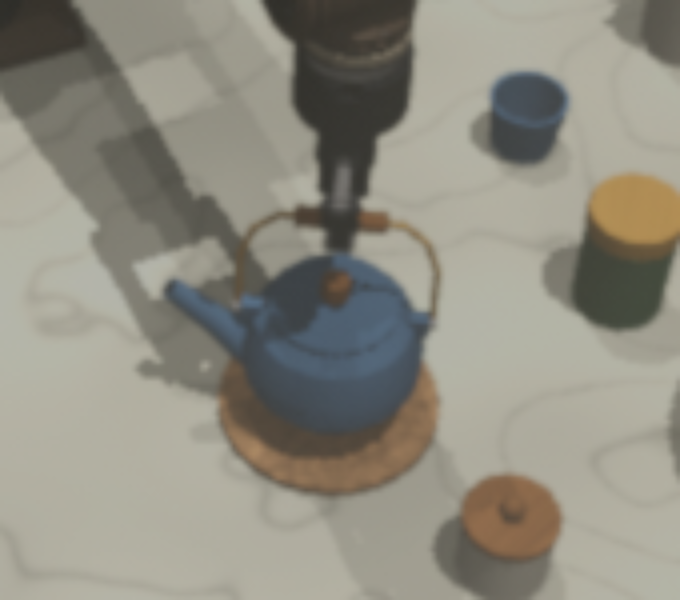

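View pics/w16.png

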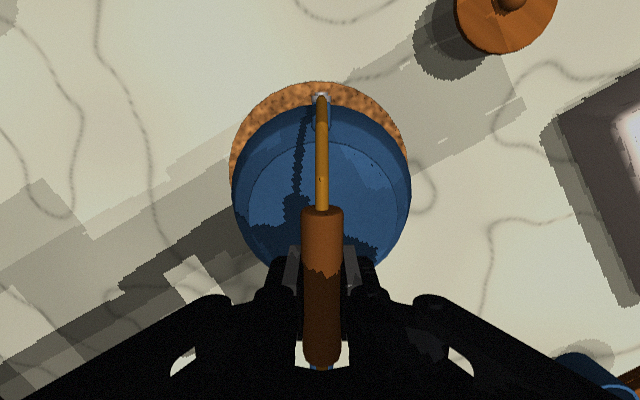

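The pot hangs level with its lid on, just clear of the trivet, and the wrist carries 6.5 N. I'll continue up smoothly.

Request:
step_arm --targets '[[[0.05,0,0,-0.07,0],[0.05,0,0,-0.14,0],[0.05,0,0,-0.2,0],[0.05,0,0,-0.24,0],[0.05,0,0,-0.26,0],[0.05,0,0,-0.26,0],[0.05,0,0,-0.24,0],[0.05,0,0,-0.18,0],[0.05,0,0,-0.12,0],[0.05,0,0,-0.06,0]]]'

```text
time: 15.78
eef_pos: [0.5578, 0.1198, 0.2675]
tcp_rot: [0.865, 0.501, 0.001, 0.0]
contact_force: [-0.2, -0.1, -6.3]
opening: 0.162
```

Request:
step_arm --targets '[[[0.05,0,0,0,0],[0.05,0,0,0,0],[0.05,0,0,0,0],[0.05,0,0,0,0],[0.05,0,0,0,0],[0.05,0,0,0,0],[0.05,0,0,0,0],[0.05,0,0,0,0],[0.05,0,0,0,0],[0.05,0,0,0,0]]]'

```text
time: 16.62
eef_pos: [0.5575, 0.1198, 0.2661]
tcp_rot: [0.865, 0.501, 0.0, 0.0]
contact_force: [0.1, 0.1, -6.9]
opening: 0.158
```

```bash
python3 - <<'E'
from m import *
go([.5576,.1197,.2663],60.2); s=get_state(); print(s['wrist_torque'],np.abs(s['dq']).max()); c=save('scene','s17.png'); w=save('wrist','w17.png')
b=cv2.imread('pics/s17.png')[100:280,250:440];cv2.imwrite('pics/s17c.png',cv2.resize(b,None,fx=3.3,fy=3.3))
for n,x in (('scene',c),('w',w)):
    W=cloud(x);hsv=cv2.cvtColor(x['pixels'],cv2.COLOR_RGB2HSV).astype(int);H,S=hsv[...,0],hsv[...,1]
    q=W[(H>95)&(H<125)&(S>80)]; d=np.hypot(q[:,0]-.557,q[:,1]-.12); q=q[(d<.07)&(q[:,2]>.06)]
    print(n,len(q),q[:,2].min(),np.percentile(q[:,2],[1,50,99]))
    t=q[(q[:,2]>.19)&(q[:,2]<.21)&(np.hypot(q[:,0]-.557,q[:,1]-.12)<.042)]; A=np.linalg.lstsq(np.c_[t[:,:2],np.ones(len(t))],t[:,2],rcond=None)[0]; print('lid plane deg',np.degrees(A[:2]),np.median(t[:,2]),len(t))
E
```

```text
t 16.6167 p [0.5575 0.1198 0.2661] yaw 60.18 tilt 0.0 F [ 0.09  0.08 -6.85] op 0.158
shift units [-0.001  0.004 -0.004] turn units -0.004
[ 0.05227062  0.01037204 -0.01999076] 0.0031477720187780382
scene 11 0.1906575111299313 [0.19091067 0.19971223 0.20188873]
lid plane deg [30.19812339 14.6521016 ] 0.20029775946204054 6
w 25809 0.15418401873523685 [0.15900007 0.20039554 0.35380893]
lid plane deg [-0.03990892  0.15092486] 0.20052983134876834 8860
```

View pics/s17c.png

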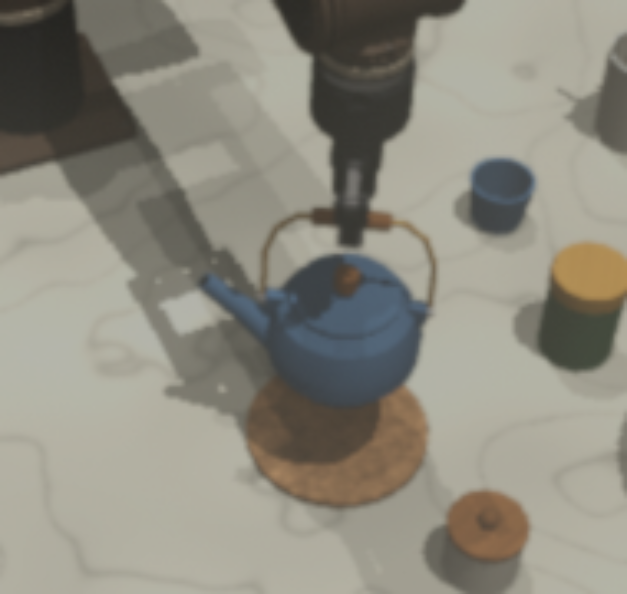

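View pics/w17.png

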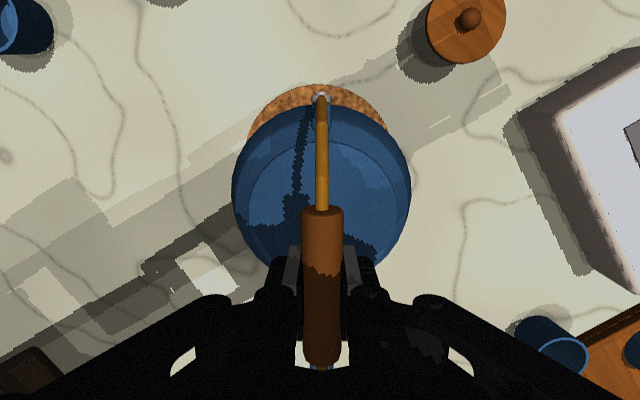

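The lid disc top is at z 0.2005, so the foot is at about 0.100 m, and the lid is level within 0.2°. I'll let it settle once more, confirm it is still and hand in.

Request:
step_arm --targets '[[[0.05,0,0,0,0],[0.05,0,0,0,0],[0.05,0,0,0,0],[0.05,0,0,0,0],[0.05,0,0,0,0],[0.05,0,0,0,0],[0.05,0,0,0,0],[0.05,0,0,0,0],[0.05,0,0,0,0],[0.05,0,0,0,0]]]'

```text
time: 17.55
eef_pos: [0.5574, 0.1198, 0.2661]
tcp_rot: [0.865, 0.501, -0.0, 0.0]
contact_force: [0.1, -0.7, -6.3]
opening: 0.16
```

```bash
python3 - <<'E'
from m import *
go([.5576,.1197,.2663],60.2)
a=dict(np.load('pics/w17.png.npz'))['pixels']; w=save('wrist','w18.png'); d=np.abs(a.astype(int)-w['pixels']).max(-1); print('changed px',(d>40).sum())
t0=dict(np.load('pics/top0.png.npz'))['pixels']; t=save('top','t18.png')
W=cloud(w);hsv=cv2.cvtColor(w['pixels'],cv2.COLOR_RGB2HSV).astype(int);H,S=hsv[...,0],hsv[...,1]
q=W[(H>95)&(H<125)&(S>80)];t=q[(q[:,2]>.19)&(q[:,2]<.21)&(np.hypot(q[:,0]-.557,q[:,1]-.12)<.042)]; A=np.linalg.lstsq(np.c_[t[:,:2],np.ones(len(t))],t[:,2],rcond=None)[0]; print('lid deg',np.degrees(A[:2]),np.median(t[:,2]))
print(sign_off())
E
```

```text
t 17.55 p [0.5574 0.1198 0.2661] yaw 60.18 tilt 0.0 F [ 0.1  -0.65 -6.32] op 0.16
shift units [-0.     0.005 -0.004] turn units -0.004
changed px 59
lid deg [-0.01863456  0.17557134] 0.20051635767192239
the job is handed in; nothing more can be done
None
```

View pics/t18.png

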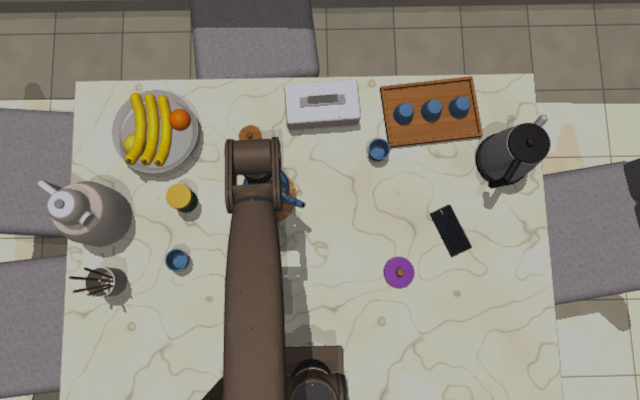

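The job is done and handed in at about 17.6 s. I set the blue lid in the pot's mouth and let go. I then swung the handle upright in a loose cage of the fingers, gripped the middle of the bar at 70 N and lifted the pot straight up.

- **Height and level:** the lid's disc top is at z = 0.2005, which puts the foot at about 10 cm. The lid plane is level to about 0.2°.
- **Motion:** the pot is still; only 59 pixels changed between two wrist pictures about 1 s apart. The wrist carries 6.3 N.
- **Everything else:** the purple lid, phone, cups and tin look unmoved in the last top view. The sugar jar is mostly hidden behind the arm there, but the scene view shows it in place.

One check disagreed. Just after I released the lid, an early fit showed it tilted about 2°, taken while the arm was still settling. The two later fits were level. A tilt fit from the last scene picture had too few points (6) to use.

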